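# Bring the drain board back to its lowest notch

## Task

The perforated drain board on its ratchet stand is propped too steep: take it by its bar handle and set it to its lowest notch, which means lifting it past the top notch until it meets the stop, so that the pawl flips out, letting it down all the way until it lies flat on its rests, then raising it to the first notch and leaving it seated there, let go. Keep hold of it so that it never falls, never force it hard against its stop or its teeth, work it by its handle only without touching the pawl and its bracket, and leave everything else on the counter where it stands.

Things in the scene. Friction and masses are not known exactly. Their poses are not given: they have to be found in the camera images.
- board (a joint): angle (rad) of the perforated steel drain board (170 x 236 x 6 mm, 0.5 to 0.7 kg) above level, about the hinge on its edge nearest the robot; 0 = flat on its rests, larger = steeper. Its four notches hold it at nominally 0.39, 0.60, 0.81 and 1.02 rad; it starts in one of the upper three. It rises freely, clicking, and cannot sink unless the pawl is flipped out
- handle (a point): middle of the round steel bar handle, 10 mm thick, parallel to the hinge line, at the board's free edge, 235 mm from the hinge line in the board's plane, 45 mm clear of the board's edge; 102 mm free between the two end rods. Can be pinched from above, one finger on either side, and turns in the grip as the board swings. x axis: from hinge to handle; y: along the bar. It weighs 2 to 4 N in the hand
- hinge (a point): middle of the hinge line, 72 mm above the counter; x axis level, from the hinge towards the handle's side; y along the hinge line, z up. Handle = hinge + 235 mm x (cos(angle) along x, sin(angle) up). The hinge is only slightly damped: without pawl or hand the board falls, which counts as dropped above 1.2 rad/s
- stand: fixed aluminium base frame of the drain board, 235 x 254 mm, its bars 10 mm high; origin at the centre of its underside, axes as those of the hinge, which lies 110 mm before it
- tower: fixed steel bracket with pawl and stop post, beside the board, 135 to 185 mm from the board's middle to the -y side, reaching 160 mm from the hinge line towards the handle and up to 162 mm above the counter; origin on the hinge line at the board's middle, axes as the hinge. Not to be touched. More than about 25 N at the handle (70 N at teeth or stop) would bend its parts
- pivot (a point): pivot of the bent pawl with a round tumbler weight that props the toothed quadrant on the board's side. Past the top notch, at nominally 1.26 rad, the quadrant pushes the pawl over its dead centre and it snaps out (hardly felt). It then stays out while the board is let down; only the last 0.15 to 0.04 rad before flat put it back in. Turned back before the flip, the pawl drops into the top notch again
- stop (a point): top of the upright stop post. The board meets it at nominally 1.29 rad, 0.03 rad beyond the flip of the pawl: a short springy buffer, felt as a resistance that rises within a few mm at the handle. The quadrant is clamped to the board at an angle that is not measured: all notches, the flip and the stop come up to 0.08 rad earlier or later, all by the same amount
- rest (a point): middle between the two rubber-topped posts on which the board lies when flat (at angle 0). Raised from flat, the pawl clicks into the lowest notch about 0.02 rad above its resting angle, into the next one 0.21 rad higher; let down from just above, the board then sinks onto the pawl, which takes its weight
- cup_a: bystander: brown card-coloured portion cup, 60 mm wide at the rim, 58 mm high, standing beyond the handle, to its left; origin at the centre of its underside
- cup_b: bystander: brown card-coloured portion cup, 60 mm wide at the rim, 58 mm high, standing to the left of the stand; origin at the centre of its underside
- cup_c: bystander: brown card-coloured portion cup, 60 mm wide at the rim, 58 mm high, in the tray; origin at the centre of its underside
- cup_d: bystander: brown card-coloured portion cup, 60 mm wide at the rim, 58 mm high, in the tray; origin at the centre of its underside
- bowl: bystander: steel bowl, 150 mm wide, 65 mm high; origin at the centre of its underside
- jug: bystander: steel measuring mug with a handle, 84 mm wide, 95 mm high; origin at the centre of its underside
- scraper: bystander: spatula lying flat; origin at its underside

How it is judged:
On the way, in this order (a step that is already met when the one before it is completed fails the run):
1. the board has been lifted past its top notch (angle above 1.15 rad) (value of joint board above 1.15 rad), for 0.05 s.
2. the board has been let down flat on its rests (angle below 0.04 rad) (value of joint board below 0.04 rad), for 0.1 s.
At the end, for the whole second after the job is handed in: The board rests on its pawl in the lowest notch, at an angle between 0.27 and 0.49 rad (15 to 28 degrees), still (slower than 0.05 rad/s) and let go (value of joint board between 0.27 and 0.49 rad and velocity of joint board between -0.05 and 0.05 rad/s); the robot touches nothing.
It fails at once if the board falls: it swings down faster than 1.2 rad/s (velocity of joint board below -1.2 rad/s).
It fails at once if the mechanism is forced: more than 70 N between the board's quadrant and the bracket with its stop and pawl (about 25 N at the handle) (contact force between board and tower above 70 N).
It fails at once if the robot touches the pawl or its bracket with more than 2 N (contact force between any of the fingers, the arm and tower above 2 N).
It fails at once if a bystander is shifted by more than 30 mm (distance of any of cup_a, cup_b, cup_c, cup_d, bowl, jug, scraper from where it was at the start of the episode above 0.03 m).
It also fails if it takes over 72 s, if anything falls off the work surface, if the arm or the gripper's body presses on something with over 40 N, if the wrist force passes 120 N, or if a joint passes its speed limit or range.

## Robot

A 6-joint arm with a two-finger parallel gripper is mounted at the origin on the work surface. World frame = base frame: x ahead of the robot, y to its left, z up, the work surface at z = 0. Lengths are in m, angles in rad, forces in N, time in s.
With the tool pointing down it reaches from about 0.275 to 0.825 m from the base axis. Payload 4.9 kg.
Tool frame: the origin (TCP) lies on the centre line of the jaws, within the pads' length; the fingertips stand 25 mm ahead of it and the grasp point (between the pads) lies 6 mm ahead of it; z points along the fingers, y is the line along which they close (so a half turn about z gives the same grasp; the last joint's range is limited). The gripper opens to 85 mm and grips with 20 to 120 N. Pads are 22 mm wide; open, the fingers measure 114 mm over their backs; the gripper's body (76 mm by 85 mm) begins 54 mm behind the grasp point. The pads swing forward as they close: fully open they stand 13 mm farther back than shut.
Start: joints at [1.044, 0.326, -0.193, 1.052, 0, 1.437], TCP at [0.211, 0.508, 0.256] pointing down, gripper open.
Joint ranges: [-2.65, 2.65], [-0.97, 1.79], [-1.3, 1.35], [-1.93, 2.1], [-1.47, 1.37], [-3.14, 3.14]. Speed limits (rad/s): [2.57, 2.57, 3.14, 3.14, 3.14, 3.14].

## Interface

Orientations are given as a 3x3 rotation matrix whose columns are the frame's x, y, z axes.
In Python, from workcell import bot, viewer gives the robot as it stands.
- The arm moves only by the tool jog_arm, never from a script. Its argument "steps" is a list that holds one entry, the list of rows, each a list of 7 numbers: the shift along the tool's x, y, z in mm, then the turn, a rotation vector about the tool's x, y, z in rad, then the finger opening in mm, from 0 to 85.4. A call has 1 to 5 rows; each row shifts and turns the commanded pose from where the row before left it, along the tool's axes as they then stand; what a row does not reach is not made up. A row lasts 1/8 s, in which the tool goes at most 62.5 mm and 10.7 degrees, less where a joint would pass 70% of its speed; a pose out of reach is approached as far as the arm can. A call with a gripper value outside its range is refused whole. The fingers move at their own pace and stop on an object; the grip force is fixed at half the most. Time passes only in rows, so rows that do not move let the fingers close. It gives the time, the measured TCP pose, the force, the opening and the grip force at its end, in the units of the state.
- bot.get_state(): the state, without advancing time (a new reading comes with each control period).
- viewer.snapshot(name): name is "scene" or "top" or "wrist"; returns a dict with "frame" (480x640x3 uint8, red, green, blue), "fx", "fy", "cx", "cy" (pixels), "k1" (the pictures are not rectified: a ray, as slopes to the right and down, at radius r is drawn at 1 + k1 r^2 times it, then the intrinsics apply), "pose" (4x4, takes a point from camera to world coordinates); the wrist camera has in their place "hand_eye" (4x4, takes a point from camera to tool coordinates, whose origin is the TCP and whose axes are the flange's). Camera axes: x right, y down, z forward; pixel columns grow to the right and rows downward; lengths in m; the calibration is good to about 2 mm. A picture is of the moment at which its call begins: read the wrist's pose just before it. There is no depth.
- bot.finish_job(): hands the job in; it is judged then, once.
The state is a dict: "time": time; "qpos": joint angles; "qvel": joint speeds; "joint_torque": joint torques, N m; "tool_pos": TCP position; "orientation": TCP orientation; "ft_force": force on the tool from outside, world axes, zero at the start; "torque": the same for the moment, N m; "gripper_width": finger opening in m; "grasp_force": force on a finger pad.
Only numpy, scipy, OpenCV 4.12 (cv2) and the standard library are available. Lean on these libraries where they do the work, as an engineer would, in place of code of your own. Each camera call takes 0.05 s, during which the arm holds its last target. There are 200 camera calls.

## Working session

There is one attempt and no reset: what is moved stays moved. The work goes in short steps, Python scripts to look and compute and a tool call to move; the robot and the scene stay as the last step left them, time stands still between calls to the robot, and variables do not carry over. Pictures are saved under pics/ and viewed, at most 10 in all, crops included, and the job is handed in when it is done.

Besides the shell and the picture viewer there is one more tool, called after "Emit:" in YAML: its name, and indented under it one key for each argument. jog_arm: Moves the arm, as the interface text tells. Its arguments: {"type":"object","properties":{"steps":{"type":"array"}},"required":["steps"]}

```bash
mkdir -p pics; cat > h.py <<'E'
import numpy as np, cv2
from workcell import bot, viewer
def snap(n,f):
    s=viewer.snapshot(n); cv2.imwrite('pics/'+f+'.png',s['frame'][:,:,::-1]); return s
def ray(s,u,v,pose=None):
    P=s['pose'] if pose is None else pose
    xd=(u-s['cx'])/s['fx']; yd=(v-s['cy'])/s['fy']; x,y=xd,yd
    for _ in range(20):
        k=1+s['k1']*(x*x+y*y); x,y=xd/k,yd/k
    d=P[:3,:3]@np.array([x,y,1.]); return P[:3,3],d/np.linalg.norm(d)
def plane(s,u,v,z,pose=None):
    o,d=ray(s,u,v,pose); return o+d*(z-o[2])/d[2]
def tri(r1,r2):
    (a,d),(b,e)=r1,r2
    t=np.linalg.lstsq(np.c_[d,-e],b-a,rcond=None)[0]
    p,q=a+t[0]*d,b+t[1]*e; return (p+q)/2,np.linalg.norm(p-q)
def proj(s,p):
    c=np.linalg.inv(s['pose'])@np.r_[p,1]; x,y=c[:2]/c[2]; k=1+s['k1']*(x*x+y*y)
    return np.array([s['cx']+s['fx']*x*k,s['cy']+s['fy']*y*k])
E
python3 - <<'E'
from h import *
import pickle
d={}
for n in('scene','top'):
    d[n]=snap(n,n+'0'); print(n,d[n]['fx'],d[n]['cx'],d[n]['cy'],d[n]['k1'],d[n]['pose'].round(3).tolist())
pickle.dump(d,open('d.pkl','wb'))
s=bot.get_state(); print(s['tool_pos'],s['orientation'],s['ft_force'],s['gripper_width'])
E
```

```text
scene 493.5197629677873 311.72653948436454 231.97918557039316 -0.04725469356636511 [[-0.815, 0.417, -0.403, 1.093], [0.58, 0.597, -0.555, 0.746], [0.01, -0.686, -0.728, 1.07], [0.0, 0.0, 0.0, 1.0]]
top 529.1303985033007 323.945253308297 241.2475092757817 0.0429983126816106 [[0.021, -0.998, 0.062, 0.45], [-1.0, -0.021, -0.004, -0.001], [0.005, -0.062, -0.998, 1.601], [0.0, 0.0, 0.0, 1.0]]
[0.21027671 0.50766524 0.25554862] [[-9.23835205e-01  3.82789562e-01 -8.15446008e-04]
 [ 3.82790377e-01  9.23834106e-01 -1.43970875e-03]
 [ 2.02231352e-04 -1.64219851e-03 -9.99998631e-01]] [-0.00323424 -0.28143987 -0.00103728] 0.08521188829170988
```

View pics/scene0.png

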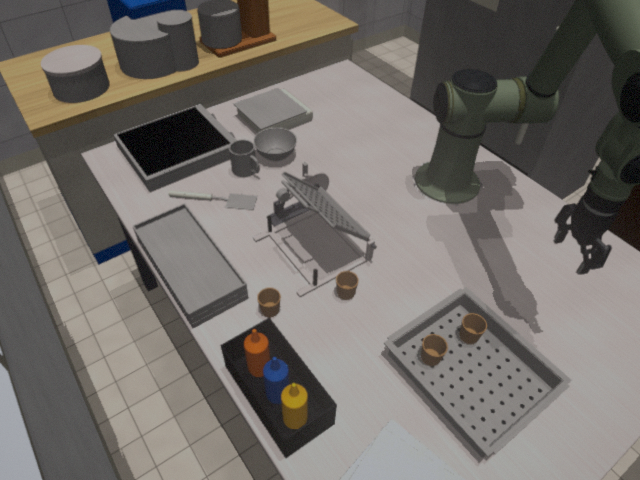

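View pics/top0.png

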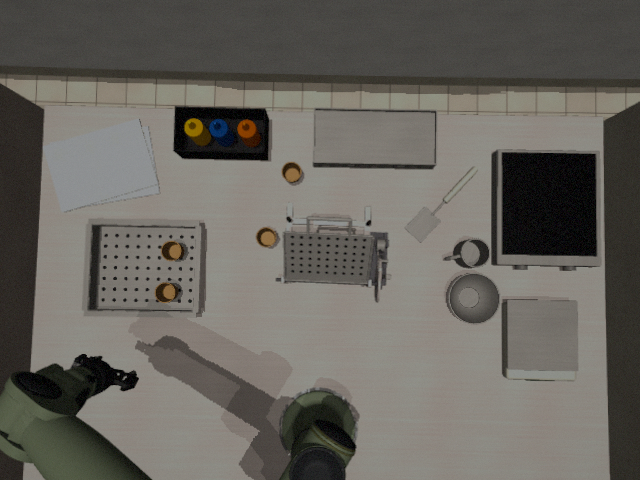

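The scene view shows the board propped around (330,215), with its handle to the upper left. The top view shows the board at (285–375, 232–285), the handle bar near (330,222) and the tower at (382,265). I'll zoom in on both.

```bash
python3 - <<'E'
import cv2
a=cv2.imread('pics/scene0.png')[155:300,245:395];b=cv2.imread('pics/top0.png')[195:310,260:400]
cv2.imwrite('pics/sc.png',cv2.convertScaleAbs(cv2.resize(a,None,fx=4,fy=4,interpolation=2),alpha=1.3))
cv2.imwrite('pics/tc.png',cv2.convertScaleAbs(cv2.resize(b,None,fx=5,fy=5,interpolation=2),alpha=1.3))
E
```

```text
(no output)
```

View pics/sc.png

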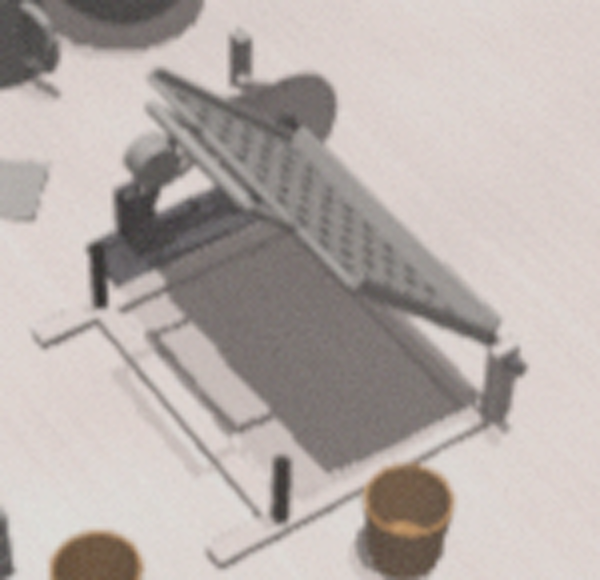

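View pics/tc.png

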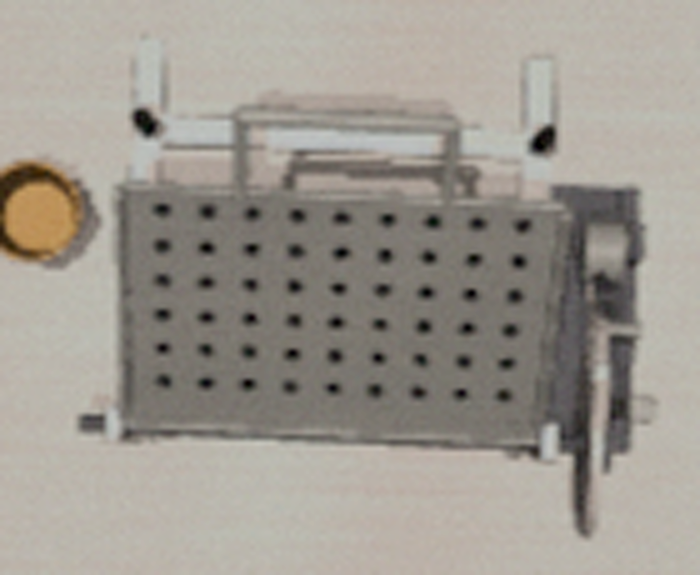

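```bash
python3 - <<'E'
from h import *
import pickle
d=pickle.load(open('d.pkl','rb')); T,S=d['top'],d['scene']
t=lambda u,v:(260+u/5,195+v/5); s=lambda u,v:(245+u/4,155+v/4)
E=[]
for a,b in(((240,112),(256,206)),((458,123),(150,105))):
    p,e=tri(ray(T,*t(*a)),ray(S,*s(*b))); E.append(p); print(p,e)
m=(E[0]+E[1])/2; print('mid',m,'len',np.linalg.norm(E[0]-E[1]))
for a,b in(((145,118),(282,462)),((543,135),(98,248))): print('rest',tri(ray(T,*t(*a)),ray(S,*s(*b))))
h=[plane(T,*t(*a),.072) for a in((95,423),(549,440))]; print('hinge',h)
# stand bar ends: far corners z~.01
for a in((148,40),(538,57)): print('standend',plane(T,*t(*a),.01))
for a in ((115,440),): print(plane(T,*t(*a),.01))
for n,(u,v) in dict(cup_a=(292,173),cup_b=(267,237)).items(): print(n,plane(T,u,v,.05))
y=E[0]-E[1]; y[2]=0; y/=np.linalg.norm(y); print('yaw',np.arctan2(-y[0],y[1]))
E
```

```text
[0.59287064 0.03890955 0.24176402] 0.006963062171988418
[ 0.5918036  -0.07550726  0.24025729] 0.001538097056534943
mid [ 0.59233712 -0.01829885  0.24101065] len 0.11443170667808213
rest (array([0.60902801, 0.09740059, 0.06554745]), np.float64(0.0017635861272602416))
rest (array([ 0.60396956, -0.13472579,  0.06933605]), np.float64(0.0007587230713359831))
hinge [array([0.43198898, 0.12082591, 0.072     ]), array([ 0.42760939, -0.1408704 ,  0.072     ])]
standend [0.6628816  0.09971439 0.01      ]
standend [ 0.65754733 -0.13638075  0.01      ]
[0.42132949 0.11351915 0.01      ]
cup_a [0.74690687 0.09224624 0.05      ]
cup_b [0.55569456 0.16101436 0.05      ]
yaw -0.009325671809186873
```

```bash
cat >> h.py <<'E'
from scipy.spatial.transform import Rotation as R
def goal(yaw): # tool y along board x, tool z down
    y=np.array([np.cos(yaw),np.sin(yaw),0]); z=np.array([0,0,-1.]); return np.c_[np.cross(y,z),y,z]
def rows(p,yaw,n,w):
    s=bot.get_state(); P=s['tool_pos'];Q=s['orientation'];v=R.from_matrix(Q.T@goal(yaw)).as_rotvec()/n
    for i in range(n):
        print([*(Q.T@(p-P)/n*1000).round(1),*v.round(4),w]); Q=Q@R.from_rotvec(v).as_matrix()
E
python3 - <<'E'
from h import *
s=bot.get_state(); rows(np.array([.592,-.018,.35]),-.018,14,50)
E
```

```text
[np.float64(-39.6), np.float64(-24.3), np.float64(-6.7), np.float64(-0.0001), np.float64(0.0001), np.float64(0.0854), 50]
[np.float64(-41.5), np.float64(-20.8), np.float64(-6.7), np.float64(-0.0001), np.float64(0.0001), np.float64(0.0854), 50]
[np.float64(-43.1), np.float64(-17.2), np.float64(-6.7), np.float64(-0.0001), np.float64(0.0001), np.float64(0.0854), 50]
[np.float64(-44.4), np.float64(-13.4), np.float64(-6.7), np.float64(-0.0001), np.float64(0.0001), np.float64(0.0854), 50]
[np.float64(-45.4), np.float64(-9.6), np.float64(-6.7), np.float64(-0.0001), np.float64(0.0001), np.float64(0.0854), 50]
[np.float64(-46.1), np.float64(-5.7), np.float64(-6.7), np.float64(-0.0001), np.float64(0.0001), np.float64(0.0854), 50]
[np.float64(-46.4), np.float64(-1.7), np.float64(-6.7), np.float64(-0.0001), np.float64(0.0001), np.float64(0.0854), 50]
[np.float64(-46.4), np.float64(2.2), np.float64(-6.7), np.float64(-0.0001), np.float64(0.0001), np.float64(0.0854), 50]
[np.float64(-46.0), np.float64(6.2), np.float64(-6.7), np.float64(-0.0001), np.float64(0.0001), np.float64(0.0854), 50]
[np.float64(-45.3), np.float64(10.1), np.float64(-6.7), np.float64(-0.0001), np.float64(0.0001), np.float64(0.0854), 50]
[np.float64(-44.3), np.float64(13.9), np.float64(-6.7), np.float64(-0.0001), np.float64(0.0001), np.float64(0.0854), 50]
[np.float64(-42.9), np.float64(17.6), np.float64(-6.7), np.float64(-0.0001), np.float64(0.0001), np.float64(0.0854), 50]
[np.float64(-41.3), np.float64(21.2), np.float64(-6.7), np.float64(-0.0001), np.float64(0.0001), np.float64(0.0854), 50]
[np.float64(-39.3), np.float64(24.7), np.float64(-6.7), np.float64(-0.0001), np.float64(0.0001), np.float64(0.0854), 50]
```

Emit:
jog_arm:
  steps:
    - [[-40,-24,-15,0,0,0.0854,50],[-41,-21,-15,0,0,0.0854,50],[-43,-17,-15,0,0,0.0854,50],[-44,-13,-15,0,0,0.0854,50],[-45,-10,-15,0,0,0.0854,50]]

```text
time: 0.72
tool_pos: [0.3467, 0.3199, 0.3315]
orientation: [[-0.68, 0.733, -0.0], [0.733, 0.68, -0.0], [0.0, -0.0, -1.0]]
ft_force: [0.2, 0.9, 0.1]
gripper_width: 0.05
grasp_force: 0.0
```

Emit:
jog_arm:
  steps:
    - [[-46,-6,-15,0,0,0.0854,50],[-46,-2,0,0,0,0.0854,50],[-46,2,0,0,0,0.0854,50],[-46,6,0,0,0,0.0854,50],[-45,10,0,0,0,0.0854,50]]

```text
time: 1.35
tool_pos: [0.4816, 0.1325, 0.346]
orientation: [[-0.316, 0.949, -0.001], [0.949, 0.316, 0.0], [0.0, -0.001, -1.0]]
ft_force: [0.4, 0.4, 0.1]
gripper_width: 0.0497
grasp_force: 0.0
```

Emit:
jog_arm:
  steps:
    - [[-44,14,0,0,0,0.0854,50],[-43,18,0,0,0,0.0854,50],[-41,21,0,0,0,0.0854,50],[-39,25,0,0,0,0.0854,50],[0,0,0,0,0,0,50]]

```text
time: 1.98
tool_pos: [0.5917, -0.0181, 0.3448]
orientation: [[0.022, 1.0, -0.001], [1.0, -0.022, -0.0], [-0.0, -0.001, -1.0]]
ft_force: [-1.4, -0.3, -0.4]
gripper_width: 0.05
grasp_force: 0.0
```

```bash
python3 - <<'E'
from h import *
s=bot.get_state(); print(s['tool_pos'],s['qpos'].round(3) if hasattr(s['qpos'],'round') else s['qpos'],s['gripper_width'])
rows(np.array([.592,-.018,.35]),-.018,1,50)
w=snap('wrist','w1'); P=np.eye(4);P[:3,:3]=s['orientation'];P[:3,3]=s['tool_pos']; w['pose']=P@w['hand_eye']
import pickle;pickle.dump(w,open('w1.pkl','wb'))
E
```

```text
[ 0.59170992 -0.01809727  0.34482283] [-0.155  0.37   0.096  1.298 -0.     1.437] 0.04998830156703411
[np.float64(0.1), np.float64(0.3), np.float64(-5.2), np.float64(-0.0015), np.float64(0.0002), np.float64(-0.0035), 50]
```

View pics/w1.png

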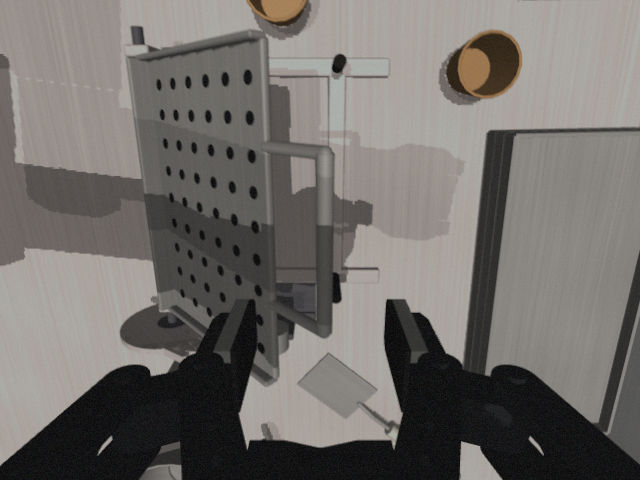

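The wrist view shows the bar running from (325,152) to (323,332), with the fingers straddling its line.

```bash
python3 - <<'E'
from h import *
import pickle
w=pickle.load(open('w1.pkl','rb'));d=pickle.load(open('d.pkl','rb'))
for p in((325,152),(323,332)): print(plane(w,*p,.241))
t=lambda u,v:(260+u/5,195+v/5)
print(tri(ray(w,325,152),ray(d['top'],*t(240,112))),tri(ray(w,323,332),ray(d['top'],*t(458,123))))
for p,q in (((339,60),(145,118)),((336,287),(543,135))): print(tri(ray(w,*p),ray(d['top'],*t(*q))))
for p in ((136,35),): print(plane(w,*p,.072))
E
```

```text
[0.59536801 0.03676584 0.241     ]
[ 0.59225748 -0.07295084  0.241     ]
(array([0.5954638 , 0.03679413, 0.24197534]), np.float64(0.0002569773665639384)) (array([ 0.59254964, -0.07614905,  0.23588   ]), np.float64(0.000665689618938903))
(array([0.60989539, 0.09769263, 0.07035144]), np.float64(0.0026717558064666865))
(array([ 0.6071876 , -0.13763307,  0.03832533]), np.float64(0.00040941253872417183))
[0.43336518 0.12280247 0.072     ]
```

Emit:
jog_arm:
  steps:
    - [[0,2,30,0,0,0,50],[0,0,30,0,0,0,50],[0,0,25,0,0,0,40],[0,0,9,0,0,0,40],[0,0,0,0,0,0,40]]

```text
time: 2.65
tool_pos: [0.5921, -0.0148, 0.2523]
orientation: [[0.016, 1.0, -0.001], [1.0, -0.016, 0.0], [0.0, -0.001, -1.0]]
ft_force: [-0.2, 0.3, 0.3]
gripper_width: 0.0398
grasp_force: 0.0
```

Emit:
jog_arm:
  steps:
    - [[0,0,0,0,0,0,25],[0,0,0,0,0,0,18],[0,0,0,0,0,0,14],[0,0,0,0,0,0,10],[0,0,0,0,0,0,6]]

```text
time: 3.28
tool_pos: [0.5939, -0.0157, 0.2531]
orientation: [[0.018, 1.0, 0.003], [1.0, -0.018, -0.0], [-0.0, 0.003, -1.0]]
ft_force: [3.7, 0.4, 3.0]
gripper_width: 0.0073
grasp_force: 58.5
```

Emit:
jog_arm:
  steps:
    - [[0,0,0,0,0,0,25],[0,0,4,0,0,0,25],[3,0,3,0,0,0,25],[0,0,0,0,0,0,8],[0,0,0,0,0,0,8]]

```text
time: 3.9
tool_pos: [0.5932, -0.0121, 0.2453]
orientation: [[0.017, 1.0, 0.001], [1.0, -0.017, 0.001], [0.001, 0.001, -1.0]]
ft_force: [2.9, 2.3, -1.2]
gripper_width: 0.0084
grasp_force: 33.7
```

Emit:
jog_arm:
  steps:
    - [[0,0,0,0,0,0,4],[0,0,0,0,0,0,4],[0,0,0,0,0,0,4]]

```text
time: 4.28
tool_pos: [0.593, -0.0122, 0.2455]
orientation: [[0.017, 1.0, 0.001], [1.0, -0.017, 0.001], [0.001, 0.001, -1.0]]
ft_force: [3.0, 2.9, -0.3]
gripper_width: 0.0081
grasp_force: 58.4
```

Emit:
jog_arm:
  steps:
    - [[0,-6.8,-6.5,0,0,0,4],[0,-7.1,-6.2,0,0,0,4],[0,-7.2,-5.9,0,0,0,4],[0,-7.6,-5.7,0,0,0,4],[0,-7.8,-5.2,0,0,0,4]]

```text
time: 4.9
tool_pos: [0.5559, -0.0113, 0.2749]
orientation: [[0.017, 1.0, 0.0], [1.0, -0.017, 0.001], [0.001, 0.0, -1.0]]
ft_force: [4.1, 5.1, -3.2]
gripper_width: 0.0078
grasp_force: 58.2
```

```bash
cat > a.py <<'E'
from h import *
s=bot.get_state(); p=s['tool_pos']+s['orientation']@[0,0,.006]
dx,dz=p[0]-.428,p[2]-.072
print('ang',np.arctan2(dz,dx),'r',np.hypot(dx,dz),p.round(4),'F',s['ft_force'],s['torque'],s['gripper_width'],s['grasp_force'],s['qpos'])
E
python3 a.py
```

```text
ang 0.9944991399637428 r 0.23479765418039103 [ 0.5559 -0.0113  0.2689] F [ 4.09480154  5.1267382  -3.23288815] [ 0.83035961 -1.02919516 -0.08780153] 0.0077645919983124305 58.2093071937561 [-0.15374987  0.32591158 -0.14453176  1.10033582  0.00147752  1.43425076]
```

Emit:
jog_arm:
  steps:
    - [[0.3,-8.0,-5.0,0,0,0,4],[0.3,-8.2,-4.6,0,0,0,4],[0.3,-8.4,-4.4,0,0,0,4],[0.3,-8.4,-4.0,0,0,0,4],[0.3,-8.7,-3.7,0,0,0,4]]

```text
time: 5.52
tool_pos: [0.5139, -0.0101, 0.2967]
orientation: [[0.018, 1.0, -0.0], [1.0, -0.018, -0.001], [-0.001, -0.0, -1.0]]
ft_force: [2.3, 0.6, -3.0]
gripper_width: 0.0081
grasp_force: 58.3
```

```bash
python3 a.py
```

```text
ang 1.196521690364342 r 0.23491431010050642 [ 0.5139 -0.0101  0.2907] F [ 2.30096912  0.60823745 -3.03898312] [ 0.01277321 -0.99477896 -0.06302761] 0.008081469790231596 58.25038254261017 [-1.62761852e-01  2.34879750e-01 -2.12788501e-01  1.12316801e+00
 -1.20019906e-03  1.42601492e+00]
```

Emit:
jog_arm:
  steps:
    - [[0,-4.4,-1.7,0,0,0,4],[0,0,0,0,0,0,4]]

```text
time: 5.78
tool_pos: [0.5097, -0.01, 0.2986]
orientation: [[0.018, 1.0, -0.0], [1.0, -0.018, -0.001], [-0.001, -0.0, -1.0]]
ft_force: [0.9, -1.1, 1.5]
gripper_width: 0.0078
grasp_force: 58.8
```

Emit:
jog_arm:
  steps:
    - [[0,-2.2,-0.8,0,0,0,4],[0,0,0,0,0,0,4]]

```text
time: 6.02
tool_pos: [0.508, -0.01, 0.2992]
orientation: [[0.018, 1.0, 0.0], [1.0, -0.018, -0.001], [-0.001, 0.0, -1.0]]
ft_force: [1.9, -1.1, 0.8]
gripper_width: 0.0076
grasp_force: 58.9
```

Emit:
jog_arm:
  steps:
    - [[0,-2.2,-0.8,0,0,0,4],[0,0,0,0,0,0,4]]

```text
time: 6.28
tool_pos: [0.5058, -0.0099, 0.2999]
orientation: [[0.018, 1.0, 0.0], [1.0, -0.018, -0.001], [-0.001, 0.0, -1.0]]
ft_force: [2.9, -2.4, 1.4]
gripper_width: 0.0083
grasp_force: 58.8
```

Emit:
jog_arm:
  steps:
    - [[0,-2.2,-0.7,0,0,0,4],[0,0,0,0,0,0,4]]

```text
time: 6.52
tool_pos: [0.5036, -0.0098, 0.3007]
orientation: [[0.018, 1.0, 0.0], [1.0, -0.018, -0.001], [-0.001, 0.0, -1.0]]
ft_force: [1.7, -3.6, 2.1]
gripper_width: 0.008
grasp_force: 58.8
```

Emit:
jog_arm:
  steps:
    - [[-0.3,-2.2,-0.7,0,0,0,4],[0,0,0,0,0,0,4]]

```text
time: 6.78
tool_pos: [0.5013, -0.0097, 0.3014]
orientation: [[0.018, 1.0, 0.0], [1.0, -0.018, -0.0], [-0.0, 0.0, -1.0]]
ft_force: [2.8, -2.5, 2.1]
gripper_width: 0.0078
grasp_force: 58.9
```

Emit:
jog_arm:
  steps:
    - [[0,-2.2,-0.7,0,0,0,4],[0,0,0,0,0,0,4]]

```text
time: 7.02
tool_pos: [0.4991, -0.0097, 0.3021]
orientation: [[0.018, 1.0, 0.0], [1.0, -0.018, -0.0], [-0.0, 0.0, -1.0]]
ft_force: [3.4, -2.3, 3.7]
gripper_width: 0.0079
grasp_force: 59.0
```

Emit:
jog_arm:
  steps:
    - [[0,-2.2,-0.8,0,0,0,4],[0,0,0,0,0,0,4]]

```text
time: 7.28
tool_pos: [0.4968, -0.0096, 0.3028]
orientation: [[0.018, 1.0, 0.0], [1.0, -0.018, -0.0], [-0.0, 0.0, -1.0]]
ft_force: [1.9, -2.4, 3.0]
gripper_width: 0.0077
grasp_force: 58.9
```

Emit:
jog_arm:
  steps:
    - [[-0.3,-2.2,-0.8,0,0,0,4],[0,0,0,0,0,0,4]]

```text
time: 7.52
tool_pos: [0.4945, -0.0096, 0.3034]
orientation: [[0.017, 1.0, -0.0], [1.0, -0.017, 0.001], [0.001, -0.0, -1.0]]
ft_force: [2.9, -1.3, 2.1]
gripper_width: 0.0082
grasp_force: 58.8
```

Emit:
jog_arm:
  steps:
    - [[0,-1.5,-0.5,0,0,0,4],[0,0,0,0,0,0,4]]

```text
time: 7.78
tool_pos: [0.4935, -0.0096, 0.3037]
orientation: [[0.017, 1.0, 0.001], [1.0, -0.017, 0.001], [0.001, 0.0, -1.0]]
ft_force: [4.8, -0.7, -1.2]
gripper_width: 0.0077
grasp_force: 58.6
```

Emit:
jog_arm:
  steps:
    - [[0,-1.0,-0.3,0,0,0,4],[0,0,0,0,0,0,4]]

```text
time: 8.02
tool_pos: [0.493, -0.0096, 0.3039]
orientation: [[0.017, 1.0, 0.001], [1.0, -0.017, 0.001], [0.001, 0.001, -1.0]]
ft_force: [7.7, -1.3, -4.4]
gripper_width: 0.0079
grasp_force: 58.4
```

Emit:
jog_arm:
  steps:
    - [[0,-1.0,-0.3,0,0,0,4],[0,0,0,0,0,0,4]]

```text
time: 8.28
tool_pos: [0.4924, -0.0096, 0.3041]
orientation: [[0.017, 1.0, 0.002], [1.0, -0.017, 0.001], [0.001, 0.002, -1.0]]
ft_force: [9.1, -0.4, -4.9]
gripper_width: 0.0081
grasp_force: 58.3
```

Emit:
jog_arm:
  steps:
    - [[0,9.0,2.7,0,0,0,4],[0,8.9,3.0,0,0,0,4],[0,8.7,3.4,0,0,0,4],[0,8.7,3.8,0,0,0,4],[0,8.4,4.1,0,0,0,4]]

```text
time: 8.9
tool_pos: [0.5356, -0.0106, 0.2875]
orientation: [[0.018, 1.0, 0.0], [1.0, -0.018, -0.0], [-0.0, 0.0, -1.0]]
ft_force: [2.1, -1.2, 6.2]
gripper_width: 0.0081
grasp_force: 59.5
```

```bash
python3 a.py
```

```text
ang 1.0965126785617225 r 0.23551714550428948 [ 0.5356 -0.0106  0.2815] F [ 2.09171637 -1.15222211  6.21442558] [-0.10313104  0.02286101 -0.10524574] 0.00811661561906011 59.545226097106934 [-1.57608841e-01  2.80565132e-01 -1.75197874e-01  1.11495255e+00
 -1.18686999e-04  1.43074271e+00]
```

Emit:
jog_arm:
  steps:
    - [[0,4.4,1.8,0,0,0,4],[0,4.2,2.2,0,0,0,4],[0,0,0,0,0,0,4]]

```text
time: 9.28
tool_pos: [0.5436, -0.0108, 0.2829]
orientation: [[0.018, 1.0, -0.001], [1.0, -0.018, -0.0], [-0.0, -0.001, -1.0]]
ft_force: [2.7, -0.9, 0.1]
gripper_width: 0.008
grasp_force: 60.1
```

Emit:
jog_arm:
  steps:
    - [[0,4.0,2.4,0,0,0,4],[0,0,0,0,0,0,4]]

```text
time: 9.52
tool_pos: [0.5475, -0.011, 0.2808]
orientation: [[0.018, 1.0, -0.001], [1.0, -0.018, -0.0], [-0.0, -0.001, -1.0]]
ft_force: [1.3, -2.0, 0.8]
gripper_width: 0.0078
grasp_force: 60.0
```

Emit:
jog_arm:
  steps:
    - [[0,2.0,1.2,0,0,0,4],[0,0,0,0,0,0,4]]

```text
time: 9.78
tool_pos: [0.5493, -0.011, 0.2797]
orientation: [[0.018, 1.0, -0.001], [1.0, -0.018, -0.0], [-0.0, -0.001, -1.0]]
ft_force: [0.9, -2.6, -0.2]
gripper_width: 0.0082
grasp_force: 60.0
```

Emit:
jog_arm:
  steps:
    - [[0,2.0,1.2,0,0,0,4],[0,0,0,0,0,0,4]]

```text
time: 10.02
tool_pos: [0.5513, -0.011, 0.2785]
orientation: [[0.018, 1.0, -0.001], [1.0, -0.018, -0.0], [-0.0, -0.001, -1.0]]
ft_force: [0.5, -2.9, -1.4]
gripper_width: 0.008
grasp_force: 59.9
```

Emit:
jog_arm:
  steps:
    - [[0,2.0,1.2,0,0,0,4],[0,2,1.2,0,0,0,4]]

```text
time: 10.28
tool_pos: [0.5552, -0.0111, 0.2761]
orientation: [[0.018, 1.0, -0.001], [1.0, -0.018, -0.0], [-0.0, -0.001, -1.0]]
ft_force: [0.4, -3.0, -1.4]
gripper_width: 0.0079
grasp_force: 59.9
```

Emit:
jog_arm:
  steps:
    - [[-0.3,3.9,2.5,0,0,0,4],[0,0,0,0,0,0,4]]

```text
time: 10.52
tool_pos: [0.5595, -0.0112, 0.2734]
orientation: [[0.018, 1.0, -0.001], [1.0, -0.018, 0.0], [0.0, -0.001, -1.0]]
ft_force: [-0.7, -2.2, -2.3]
gripper_width: 0.008
grasp_force: 59.8
```

Emit:
jog_arm:
  steps:
    - [[-0.3,3.9,2.6,0,0,0,4],[0,0,0,0,0,0,4]]

```text
time: 10.78
tool_pos: [0.5633, -0.0114, 0.2708]
orientation: [[0.017, 1.0, -0.001], [1.0, -0.017, 0.001], [0.001, -0.001, -1.0]]
ft_force: [-0.9, -0.2, -2.2]
gripper_width: 0.0076
grasp_force: 59.8
```

```bash
python3 a.py
```

```text
ang 0.9589507935441077 r 0.23556656309688223 [ 0.5633 -0.0114  0.2648] F [-0.88276228 -0.2289844  -2.19751483] [-0.10711839  0.54048197 -0.16052045] 0.007628691197462594 59.79837119579315 [-1.51547160e-01  3.42692919e-01 -1.30887671e-01  1.09800326e+00
  7.63653153e-04  1.43661127e+00]
```

Emit:
jog_arm:
  steps:
    - [[0,7.6,5.5,0,0,0,4],[0,7.3,5.9,0,0,0,4],[0,7.1,6.1,0,0,0,4],[0,6.9,6.4,0,0,0,4],[0,6.6,6.7,0,0,0,4]]

```text
time: 11.4
tool_pos: [0.6001, -0.0123, 0.2407]
orientation: [[0.017, 1.0, 0.002], [1.0, -0.017, 0.0], [0.0, 0.002, -1.0]]
ft_force: [0.9, 1.0, 1.6]
gripper_width: 0.0081
grasp_force: 59.0
```

Emit:
jog_arm:
  steps:
    - [[0,6.4,6.9,0,0,0,4],[0,6.1,7.2,0,0,0,4],[0,5.7,7.5,0,0,0,4],[0,5.5,7.6,0,0,0,4],[0,5.1,7.9,0,0,0,4]]

```text
time: 12.02
tool_pos: [0.6287, -0.013, 0.2035]
orientation: [[0.018, 1.0, 0.002], [1.0, -0.018, -0.0], [-0.0, 0.002, -1.0]]
ft_force: [5.4, 0.0, 3.6]
gripper_width: 0.0084
grasp_force: 60.7
```

```bash
python3 a.py
```

```text
ang 0.5586439264019993 r 0.23669101172649862 [ 0.6287 -0.013   0.1975] F [5.35922346 0.04529774 3.5605882 ] [ 0.02516106 -0.66617803 -0.09621947] 0.008430927863393126 60.65030336380005 [-1.37946614e-01  5.06497863e-01 -5.30954124e-02  1.00944870e+00
 -1.90428117e-06  1.45047441e+00]
```

Emit:
jog_arm:
  steps:
    - [[0,5.6,7.7,0,0,0,4],[0,4.6,8.2,0,0,0,4],[0,4.3,8.4,0,0,0,4],[0,3.8,8.6,0,0,0,4],[0,3.5,8.7,0,0,0,4]]

```text
time: 12.65
tool_pos: [0.6497, -0.0135, 0.1613]
orientation: [[0.018, 1.0, 0.0], [1.0, -0.018, -0.0], [-0.0, 0.0, -1.0]]
ft_force: [4.7, -1.9, 0.2]
gripper_width: 0.0079
grasp_force: 61.9
```

Emit:
jog_arm:
  steps:
    - [[0,3.2,8.9,0,0,0,4],[0,2.7,9.0,0,0,0,4],[0,2.4,9.0,0,0,0,4],[0,2.1,9.2,0,0,0,4]]

```text
time: 13.15
tool_pos: [0.6604, -0.0137, 0.1254]
orientation: [[0.018, 1.0, 0.001], [1.0, -0.018, -0.001], [-0.001, 0.001, -1.0]]
ft_force: [5.8, -1.3, 0.8]
gripper_width: 0.0077
grasp_force: 62.7
```

```bash
sed -i 's/-.428/-.4295/' a.py; python3 a.py
```

```text
ang 0.20243199570011577 r 0.23571555218514045 [ 0.6604 -0.0138  0.1194] F [ 5.77181473 -1.26779165  0.77281453] [-0.33443229 -0.71026614 -0.05611034] 0.007682031427444997 62.687004804611206 [-1.32258591e-01  6.29686865e-01 -5.07133683e-02  8.89452625e-01
 -4.98661616e-04  1.45639074e+00]
```

Emit:
jog_arm:
  steps:
    - [[0,2.4,9.3,0,0,0,4],[0,1.4,9.3,0,0,0,4],[0,0.9,7,0,0,0,4],[0,0,0,0,0,0,4]]

```text
time: 13.65
tool_pos: [0.6646, -0.0139, 0.0991]
orientation: [[0.018, 1.0, -0.0], [1.0, -0.018, -0.001], [-0.001, -0.0, -1.0]]
ft_force: [5.1, -2.6, -2.3]
gripper_width: 0.008
grasp_force: 63.2
```

Emit:
jog_arm:
  steps:
    - [[0,0.6,6,0,0,0,4],[0,0.4,6,0,0,0,4],[0,0,0,0,0,0,4]]

```text
time: 14.02
tool_pos: [0.6655, -0.0139, 0.0872]
orientation: [[0.018, 1.0, -0.0], [1.0, -0.018, -0.001], [-0.001, -0.0, -1.0]]
ft_force: [5.7, -2.8, -1.1]
gripper_width: 0.0076
grasp_force: 63.3
```

Emit:
jog_arm:
  steps:
    - [[0,0.2,4,0,0,0,4],[0,0,2,0,0,0,4],[0,0,0,0,0,0,4]]

```text
time: 14.4
tool_pos: [0.6658, -0.0138, 0.0813]
orientation: [[0.018, 1.0, 0.0], [1.0, -0.018, -0.001], [-0.001, 0.0, -1.0]]
ft_force: [4.9, -3.9, -3.1]
gripper_width: 0.0079
grasp_force: 64.0
```

```bash
 python3 a.py
```

```text
ang 0.014070431957024518 r 0.2363465341286106 [ 0.6658 -0.0138  0.0753] F [ 4.94915654 -3.85999038 -3.09976333] [-0.58652919 -0.98683514 -0.10158332] 0.007945457805319661 63.95226001739502 [-1.31321741e-01  6.84201230e-01 -7.42496298e-02  8.12262018e-01
 -4.96754696e-04  1.45737041e+00]
```

Emit:
jog_arm:
  steps:
    - [[0,0,1.5,0,0,0,4],[0,0,0,0,0,0,4]]

```text
time: 14.65
tool_pos: [0.6658, -0.0138, 0.0799]
orientation: [[0.018, 1.0, 0.0], [1.0, -0.018, -0.001], [-0.001, 0.0, -1.0]]
ft_force: [6.1, -4.3, -2.3]
gripper_width: 0.008
grasp_force: 64.0
```

Emit:
jog_arm:
  steps:
    - [[0,0,1.5,0,0,0,4],[0,0,0,0,0,0,4]]

```text
time: 14.9
tool_pos: [0.6659, -0.0138, 0.0785]
orientation: [[0.018, 1.0, 0.0], [1.0, -0.018, -0.001], [-0.001, 0.0, -1.0]]
ft_force: [4.6, -2.9, -2.8]
gripper_width: 0.0078
grasp_force: 64.0
```

Emit:
jog_arm:
  steps:
    - [[0,0,1.5,0,0,0,4],[0,0,0,0,0,0,4]]

```text
time: 15.15
tool_pos: [0.6659, -0.0138, 0.077]
orientation: [[0.018, 1.0, 0.0], [1.0, -0.018, -0.001], [-0.001, 0.0, -1.0]]
ft_force: [5.3, -3.3, -2.2]
gripper_width: 0.0079
grasp_force: 64.0
```

Emit:
jog_arm:
  steps:
    - [[0,0,1.5,0,0,0,4],[0,0,0,0,0,0,4]]

```text
time: 15.4
tool_pos: [0.6659, -0.0139, 0.0755]
orientation: [[0.018, 1.0, 0.0], [1.0, -0.018, -0.001], [-0.001, 0.0, -1.0]]
ft_force: [4.4, -3.4, -2.7]
gripper_width: 0.0081
grasp_force: 64.0
```

Emit:
jog_arm:
  steps:
    - [[0,0,1.5,0,0,0,4],[0,0,0,0,0,0,4]]

```text
time: 15.65
tool_pos: [0.6659, -0.0139, 0.074]
orientation: [[0.018, 1.0, 0.0], [1.0, -0.018, -0.001], [-0.001, 0.0, -1.0]]
ft_force: [5.6, -2.6, -2.1]
gripper_width: 0.0082
grasp_force: 64.0
```

Emit:
jog_arm:
  steps:
    - [[0,0,1.5,0,0,0,4],[0,0,0,0,0,0,4]]

```text
time: 15.9
tool_pos: [0.6659, -0.0138, 0.0739]
orientation: [[0.018, 1.0, 0.001], [1.0, -0.018, -0.001], [-0.001, 0.001, -1.0]]
ft_force: [2.4, -2.0, 5.2]
gripper_width: 0.0078
grasp_force: 64.9
```

Emit:
jog_arm:
  steps:
    - [[0,-0.3,-13,0,0,0,4],[0,-0.9,-11.8,0,0,0,4],[0,-1.4,-11.6,0,0,0,4],[0,-2.1,-11.6,0,0,0,4],[0,-2.6,-11.4,0,0,0,4]]

```text
time: 16.52
tool_pos: [0.6588, -0.0137, 0.1322]
orientation: [[0.018, 1.0, 0.001], [1.0, -0.018, -0.0], [-0.0, 0.001, -1.0]]
ft_force: [5.0, -1.9, -4.4]
gripper_width: 0.008
grasp_force: 63.0
```

Emit:
jog_arm:
  steps:
    - [[0,-3.2,-11.3,0,0,0,4],[0,-3.7,-11.2,0,0,0,4],[0,-4.4,-10.9,0,0,0,4],[0,-3.8,-8.6,0,0,0,4],[0,-3.1,-6.3,0,0,0,4]]

```text
time: 17.15
tool_pos: [0.641, -0.0132, 0.1811]
orientation: [[0.018, 1.0, 0.002], [1.0, -0.018, -0.0], [-0.0, 0.002, -1.0]]
ft_force: [6.1, -3.3, -2.2]
gripper_width: 0.0079
grasp_force: 61.7
```

Emit:
jog_arm:
  steps:
    - [[0,0,0,0,0,0,4]]

```text
time: 17.27
tool_pos: [0.6409, -0.0133, 0.1812]
orientation: [[0.018, 1.0, 0.002], [1.0, -0.018, -0.0], [-0.0, 0.002, -1.0]]
ft_force: [5.9, -2.1, -0.3]
gripper_width: 0.0081
grasp_force: 61.9
```

```bash
 python3 a.py
```

```text
ang 0.4543223739287823 r 0.2352494011796694 [ 0.6409 -0.0133  0.1752] F [ 5.92203473 -2.07645703 -0.25823971] [-0.54990733 -1.2675715  -0.11178058] 0.008083606274759044 61.884788274765015 [-1.35727385e-01  5.45596226e-01 -4.65981149e-02  9.76722797e-01
 -5.58726289e-05  1.45285061e+00]
```

Emit:
jog_arm:
  steps:
    - [[0,2,4.2,0,0,0,4],[0,0,0,0,0,0,4]]

```text
time: 17.52
tool_pos: [0.6433, -0.0133, 0.1763]
orientation: [[0.018, 1.0, 0.002], [1.0, -0.018, -0.0], [-0.0, 0.002, -1.0]]
ft_force: [6.3, -1.7, -0.6]
gripper_width: 0.0079
grasp_force: 61.8
```

Emit:
jog_arm:
  steps:
    - [[0,1.9,4.2,0,0,0,4],[0,0,0,0,0,0,4]]

```text
time: 17.77
tool_pos: [0.6452, -0.0134, 0.1721]
orientation: [[0.018, 1.0, 0.002], [1.0, -0.018, -0.0], [-0.0, 0.002, -1.0]]
ft_force: [6.0, -1.9, -1.2]
gripper_width: 0.0084
grasp_force: 61.8
```

Emit:
jog_arm:
  steps:
    - [[0,0.9,2.1,0,0,0,4],[0,0,0,0,0,0,4]]

```text
time: 18.02
tool_pos: [0.646, -0.0134, 0.1702]
orientation: [[0.018, 1.0, 0.002], [1.0, -0.018, -0.0], [-0.0, 0.002, -1.0]]
ft_force: [6.7, -2.5, -0.5]
gripper_width: 0.008
grasp_force: 61.9
```

Emit:
jog_arm:
  steps:
    - [[0,0.9,2.1,0,0,0,4],[0,0,0,0,0,0,4]]

```text
time: 18.27
tool_pos: [0.6469, -0.0134, 0.1681]
orientation: [[0.018, 1.0, 0.002], [1.0, -0.018, -0.0], [-0.0, 0.002, -1.0]]
ft_force: [6.2, -2.9, -0.2]
gripper_width: 0.0079
grasp_force: 61.9
```

Emit:
jog_arm:
  steps:
    - [[0,0.9,2.1,0,0,0,4],[0,0,0,0,0,0,4]]

```text
time: 18.52
tool_pos: [0.6478, -0.0134, 0.166]
orientation: [[0.018, 1.0, 0.002], [1.0, -0.018, -0.0], [-0.0, 0.002, -1.0]]
ft_force: [6.0, -1.7, -0.8]
gripper_width: 0.0079
grasp_force: 61.9
```

Emit:
jog_arm:
  steps:
    - [[0,0.9,2.1,0,0,0,4],[0,0,0,0,0,0,4]]

```text
time: 18.77
tool_pos: [0.6486, -0.0134, 0.164]
orientation: [[0.018, 1.0, 0.002], [1.0, -0.018, -0.0], [-0.0, 0.002, -1.0]]
ft_force: [5.4, -3.3, 0.6]
gripper_width: 0.0079
grasp_force: 62.0
```

Emit:
jog_arm:
  steps:
    - [[0,0.6,1.5,0,0,0,4],[0,0,0,0,0,0,4]]

```text
time: 19.02
tool_pos: [0.6491, -0.0135, 0.1628]
orientation: [[0.018, 1.0, 0.002], [1.0, -0.018, -0.0], [-0.0, 0.002, -1.0]]
ft_force: [5.3, -2.3, 2.8]
gripper_width: 0.0077
grasp_force: 62.1
```

Emit:
jog_arm:
  steps:
    - [[0,0.4,1.0,0,0,0,4],[0,0,0,0,0,0,4]]

```text
time: 19.27
tool_pos: [0.6494, -0.0134, 0.162]
orientation: [[0.018, 1.0, 0.002], [1.0, -0.018, -0.001], [-0.0, 0.002, -1.0]]
ft_force: [4.4, -2.7, 1.8]
gripper_width: 0.0079
grasp_force: 62.3
```

Emit:
jog_arm:
  steps:
    - [[0,0.4,1.0,0,0,0,4],[0,0,0,0,0,0,4]]

```text
time: 19.52
tool_pos: [0.6497, -0.0135, 0.1612]
orientation: [[0.018, 1.0, 0.001], [1.0, -0.018, -0.001], [-0.0, 0.001, -1.0]]
ft_force: [3.2, -2.6, 5.0]
gripper_width: 0.008
grasp_force: 62.5
```

Emit:
jog_arm:
  steps:
    - [[0,0.6,1.5,0,0,0,4],[0,0,0,0,0,0,4]]

```text
time: 19.77
tool_pos: [0.6502, -0.0135, 0.16]
orientation: [[0.018, 1.0, 0.001], [1.0, -0.018, -0.001], [-0.001, 0.001, -1.0]]
ft_force: [2.3, -1.9, 7.0]
gripper_width: 0.0081
grasp_force: 62.6
```

Emit:
jog_arm:
  steps:
    - [[0,0.6,1.5,0,0,0,4],[0,0,0,0,0,0,4]]

```text
time: 20.02
tool_pos: [0.6506, -0.0135, 0.1588]
orientation: [[0.018, 1.0, 0.001], [1.0, -0.018, -0.001], [-0.001, 0.001, -1.0]]
ft_force: [1.1, -2.1, 9.5]
gripper_width: 0.0078
grasp_force: 62.9
```

Emit:
jog_arm:
  steps:
    - [[0,0.6,1.5,0,0,0,4],[0,0,0,0,0,0,4]]

```text
time: 20.27
tool_pos: [0.651, -0.0136, 0.1577]
orientation: [[0.018, 1.0, 0.001], [1.0, -0.018, -0.001], [-0.001, 0.001, -1.0]]
ft_force: [0.5, -1.5, 12.0]
gripper_width: 0.0085
grasp_force: 63.1
```

The pawl is taking the load. I'll take off the preload and let go.

Emit:
jog_arm:
  steps:
    - [[0,-1.0,-2.5,0,0,0,4],[0,-0.8,-2.0,0,0,0,4],[0,0,0,0,0,0,4]]

```text
time: 20.65
tool_pos: [0.6497, -0.0135, 0.1613]
orientation: [[0.018, 1.0, 0.002], [1.0, -0.018, -0.001], [-0.001, 0.002, -1.0]]
ft_force: [4.7, -2.7, 5.7]
gripper_width: 0.008
grasp_force: 62.5
```

Emit:
jog_arm:
  steps:
    - [[0,0,0,0,0,0,11],[0,0,0,0,0,0,20],[0,0,0,0,0,0,40],[0,0,0,0,0,0,40],[0,0,0,0,0,0,40]]

```text
time: 21.28
tool_pos: [0.6488, -0.0131, 0.1604]
orientation: [[0.018, 1.0, -0.001], [1.0, -0.018, 0.0], [0.0, -0.001, -1.0]]
ft_force: [0.2, -0.4, -0.1]
gripper_width: 0.0399
grasp_force: 0.0
```

Emit:
jog_arm:
  steps:
    - [[0,0,-15,0,0,0,40],[0,0,-30,0,0,0,40],[0,0,-50,0,0,0,40],[0,0,-50,0,0,0,40],[0,0,0,0,0,0,40]]

```text
time: 21.9
tool_pos: [0.6515, -0.0135, 0.3123]
orientation: [[0.018, 1.0, 0.01], [1.0, -0.018, -0.001], [-0.001, 0.01, -1.0]]
ft_force: [-0.2, -0.4, 0.3]
gripper_width: 0.0396
grasp_force: 0.0
```

```bash
python3 - <<'E'
from h import *
print(bot.get_state()['ft_force'])
a=snap('scene','s9')['frame'][155:300,245:395,::-1]
cv2.imwrite('pics/s9c.png',cv2.convertScaleAbs(cv2.resize(a,None,fx=4,fy=4,interpolation=2),alpha=1.3))
E
```

```text
[-0.2280571  -0.37442876  0.29436717]
```

View pics/s9c.png

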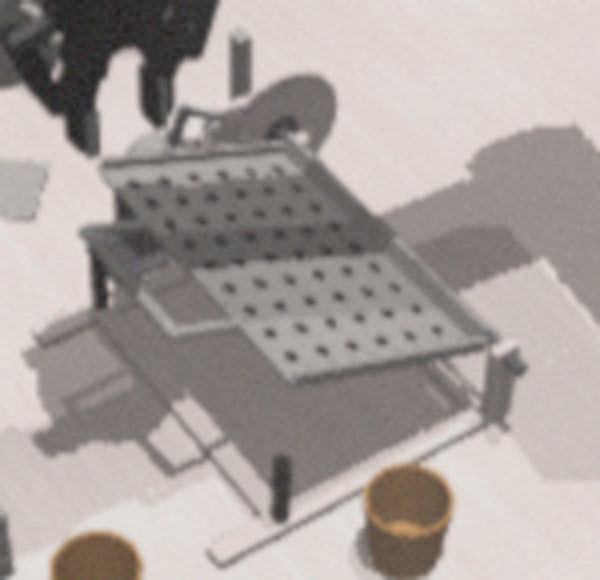

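The board rests well above its posts. In the crop its free corner is at (290,378), while the rest post top is at (282,460), so it's propped in the low notch. The gripper is clear and the cups haven't moved.

```bash
python3 -c "
from workcell import bot; print(bot.finish_job())"
```

```text
the job is handed in; nothing more can be done
None
```

The board was lifted to its stop, let down flat and raised onto its pawl in the lowest notch at about 0.38 rad (my estimate), then released; the job is handed in, but no verdict came back.

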